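# Nip a celluloid pen cap endwise in the sliding vise

### The arm

A 6-joint arm with a two-finger parallel gripper is mounted at the origin on the work surface. World frame = base frame: x ahead of the robot, y to its left, z up, the work surface at z = 0. Lengths are in m, angles in rad, forces in N, time in s.
With the tool pointing down it reaches from about 0.35 to 0.975 m from the base axis. Payload 4.9 kg.
Tool frame: the origin (TCP) lies at the very end of the fingers, on their centre line; the grasp point (between the pads) lies ctrl.grip_point_offset behind it (ctrl.grip_point_offset is the distance from the TCP to the grasp point, in m); z points along the fingers, y is the direction in which the jaws open and shut (so a half turn about z gives the same grasp; the last joint's range is limited). The gripper opens to 85 mm and grips with 20 to 120 N. Pads are 22 mm wide; open, the fingers measure 114 mm over their backs; the gripper's body (76 mm by 85 mm) begins 54 mm behind the grasp point. The pads swing forward as they close: fully open they stand 13 mm farther back than shut.
Start: joints at [1.01, 0.053, 1.613, -0, 1.476, -0.119], TCP at [0.267, 0.565, 0.231] pointing down, gripper open.
Joint ranges: [-3.01, 3.01], [-1.01, 2.22], [0.06, 2.58], [-1.02, 4.17], [0.09, 2.62], [-3.14, 3.14]. Speed limits (rad/s): [2.57, 2.57, 3.14, 3.14, 3.14, 3.14].

### API

Orientations are given as a rotation vector (axis times angle).
In Python, from station import ctrl gives the robot as it stands. The module is installed in compiled form; this text tells all that it offers.
- The arm moves only by the shell command python3 -m creep 'ROWS' [FORCE]. ROWS is JSON, a list of rows, each a list of 5 numbers: the closure in counts, from 0 (fully open) to 255 (shut), then the shift along the tool's x, y, z in mm, then the turn about the tool's z in rad. A call has 1 to 12 rows; each row is the pose to reach, as a shift and turn from the pose commanded when the call began, along the tool's axes at that moment; what a row does not reach only later rows make up. A row lasts 1/12 s, in which the tool goes at most 41.7 mm and 7.16 degrees, less where a joint would pass 70% of its speed; a pose out of reach is approached as far as the arm can. A call with a gripper value outside its range is refused whole. The fingers move at their own pace and stop on an object; FORCE is the grip in N (left out, the last holds). Time passes only in rows, so rows that repeat a pose let the fingers close. It gives the time, the measured TCP pose, the force and the opening at its end, in the units of the state.
- ctrl.get_obs(): the state, without advancing time (a new reading comes with each control period).
- ctrl.get_image(name): name is "scene" or "top" or "wrist"; returns the picture (384x512x3 uint8, red, green, blue); there is no depth.
- ctrl.calibration(name): a dict with "fx", "fy", "cx", "cy" (pixels), "k1" (the pictures are not rectified: a ray, as slopes to the right and down, at radius r is drawn at 1 + k1 r^2 times it, then the intrinsics apply), "R" (3x3) and "t" (3): a world point X has camera coordinates R X + t. Camera axes: x right, y down, z forward; pixel columns grow to the right and rows downward; lengths in m; the calibration is good to about 2 mm. A picture is of the moment at which its call begins: read the wrist's pose just before it. calibration takes no time and is no camera call; for the wrist camera it gives the pose at the moment of the call.
- ctrl.finish_job(): hands the job in, once; it reports no verdict.
Trained networks look in the newest picture that a camera, given by its name, has taken for a name from the list of things; names that differ only in an ending like _2 or _b are one class to them, and where a whole thing is asked for, a point or a joint stands for the part that bears it (a point fixed in the world has none). Each returns a list of dicts, best first, with "conf" (0 to 1); they miss things now and then, are a little off and sometimes report something else, mostly with a low value. They report only what shows in the picture. A call takes as long as a camera call.
- ctrl.boxes_of(camera, label): "rect" ([left, top, width, height] in pixels, round what is visible of it).
- ctrl.outline_of(camera, label): "mask" (384x512 bool, what is visible of it) and "rect" ([left, top, width, height] in pixels, round what is visible of it).
The state is a dict: "t": time; "q": joint angles; "dq": joint speeds; "effort": joint torques, N m; "tool_pos": TCP position; "tool_rot": TCP orientation; "contact_force": force on the tool from outside, world axes, zero at the start; "wrist_torque": the same for the moment, N m; "opening": finger opening in m.
Only numpy, scipy, OpenCV 4.12 (cv2) and the standard library are available. Lean on these libraries where they do the work, as an engineer would, in place of code of your own. Each camera call takes 0.05 s, during which the arm holds its last target. There are 200 camera calls.

### The job

The crown of the marbled blue pen cap has just been cemented and must set under light pressure: take the cap from the cork block, lay it lengthwise in the vise's V cradle and let go of it. Then slide the vise's jaw up so that the cap is held end to end between the two cork pads with at least 4 N when you have let go, and never squeeze it with more than 18 N. Leave the other things on the ledge alone.

Things in the scene. Friction and masses are not known exactly. Their poses are not given: they have to be found in the camera images.
- cap: marbled blue pen cap, a plain cylinder 24 mm in diameter and 90 mm long (with a thin brass clip that is only for looks), 45 g, lying level in the two V saddles of the cork block. Origin at its middle on its axis; x along its axis, z across. Either end may face either way in the vise.
- cork_block: cork nib block, fixed: base 120 x 66 x 14 mm with two V saddles 12 mm thick, centred 31 mm either side of the middle (50 mm free between them); the cap's axis lies 44 mm above the table. Origin at the middle of its underside, x along the cap.
- vise: cast-iron vise, fixed: bed 290 x 72 mm, 24 mm high, x = -175 to +115 mm, four lugs. Origin on the table under the middle of the cradle; x is the direction in which the jaw closes, z up. The V cradle is two V yokes 8 mm thick at x = -25 and +25 mm, tops 83 mm high, 35 mm wide; 42 mm free between them down to the bed.
- back (a point): fixed point of the vise 52 mm ahead of the cradle's middle, about where the back jaw's round cork pad (22 mm, on the cap's axis) has its face. The back jaw is 50 mm wide, 102 mm high; it is set differently each time: the true face is up to 5 mm either side of this point along x, not measured, to be felt by the rising force. The pad is sprung, about 4 N per mm, 8 mm travel.
- cradle (a point): middle of the cradle on the axis of a cap lying in it, 78 mm above the table; axes as the vise's. The laid cap touches neither pad if its middle lies at x = -15 to 0 mm from here.
- slide (a joint): travel of the sliding jaw along the vise's +x, in m: 0 fully open, 0.085 at the end of its slide, starts between 0 and 0.02. It drags with about 8 N of dry friction and stays where it is left (it can therefore hold about 8 N by itself); pushing it takes this drag plus the squeeze on the cap.
- jaw: the sliding jaw, cast iron, with a round cork pad 22 mm in diameter on its front at the height of the cap's axis. Origin on the table plane under the middle of its handle, 25 mm behind the pad's face; x towards the cap. With the joint at 0 the pad's face is at x = -105 mm in the vise's frame.
- jaw_grip (a point): middle of the jaw's upright handle, a steel bar 20 mm (along the slide) x 16 mm (across) standing on the sliding jaw from 96 to 140 mm above the table; this point is 125 mm high, 25 mm behind the pad's face; axes as the vise's. The jaw below the handle is 50 mm wide and 24 mm thick, its front 8 mm behind the pad's face.
- punch: bronze knock-out punch, 160 mm long, 14 mm thick, lying beside the cork block; leave alone. Origin at its middle on the table.
- tweezers: brass tweezers, 140 mm long, 8 mm high, lying beside the vise; leave alone. Origin at its middle on the table.
- nib_tray: walnut-brown bakelite tray with four compartments, 70 x 180 x 22 mm; leave alone. Origin at its middle on the table.
- ink_bottle: squat round ink bottle, 56 mm wide, 65 mm high; leave alone. Origin at its middle on the table.
- barrel: black pen barrel lying down, 18 mm thick, 120 mm long, brass band; leave alone. Origin at its middle on the table.
- mallet: small hammer with cherry handle and brass head, lying down; leave alone. Origin at its middle on the table.

How it is judged:
By the outcome, as a careful person would: the job done as asked, in the order asked, and still so for the second after the job is handed in, with the robot touching nothing.
It also fails if it takes over 72 s, if anything falls off the work surface, if the arm or the gripper's body presses on something with over 40 N, if the wrist force passes 120 N, or if a joint passes its speed limit or range.

## Working session

There is one attempt and no reset: what is moved stays moved. The work goes in short steps, Python scripts to look and compute and a shell command to move; the robot and the scene stay as the last step left them, time stands still between calls to the robot, and variables do not carry over. Pictures are saved under pics/ and viewed, about 8 in all and at most 12, crops included, and the job is handed in when it is done.

```bash
mkdir -p pics
cat > h.py <<'E'
import numpy as np, cv2
from station import ctrl
from scipy.spatial.transform import Rotation as R
def ray(cam,u,v,c=None):
    c=c or ctrl.calibration(cam)
    K=np.array([[c['fx'],0,c['cx']],[0,c['fy'],c['cy']],[0,0,1.]])
    d=np.array([c['k1'],0,0,0,0.])
    p=cv2.undistortPoints(np.array([[[u,v]]],float),K,d)[0,0]
    Rm=np.array(c['R']);t=np.array(c['t'])
    return -Rm.T@t, Rm.T@np.array([p[0],p[1],1])
def at_z(cam,u,v,z,c=None):
    o,d=ray(cam,u,v,c); return o+d*(z-o[2])/d[2]
def proj(cam,X,c=None):
    c=c or ctrl.calibration(cam)
    K=np.array([[c['fx'],0,c['cx']],[0,c['fy'],c['cy']],[0,0,1.]])
    d=np.array([c['k1'],0,0,0,0.])
    return cv2.projectPoints(np.array(X,float).reshape(-1,1,3),cv2.Rodrigues(np.array(c['R'],float))[0],np.array(c['t'],float),K,d)[0][:,0]
def save(cam,name):
    im=ctrl.get_image(cam); cv2.imwrite('pics/'+name,cv2.cvtColor(im,cv2.COLOR_RGB2BGR)); return im
E
python3 - <<'E'
from h import *
ob=ctrl.get_obs();print(ob,ctrl.grip_point_offset)
a=save('top','a.png');b=save('scene','b.png')
for cam in('top','scene'):
  print(cam,{k:np.round(v,3).tolist() for k,v in ctrl.calibration(cam).items()})
  for l in('cap','cork_block','vise','jaw','jaw_grip','tweezers','punch'):
    for o in ctrl.outline_of(cam,l)[:1]:
      m=o['mask'].astype(np.uint8); pts=np.argwhere(m)[:,::-1].astype(np.float32)
      print(l,round(o['conf'],2),o['rect'],np.round(pts.mean(0),1),[np.round(x,1) for x in cv2.minAreaRect(pts)])
cv2.imwrite('pics/ab.png',cv2.resize(cv2.cvtColor(np.hstack([a]),cv2.COLOR_RGB2BGR),(800,600)))
E
```

```text
{'t': 0.0, 'q': array([ 1.00998436e+00,  5.33588685e-02,  1.61431954e+00,  3.28272009e-05,
        1.47600713e+00, -1.19041057e-01]), 'dq': array([ 0.00152541, -0.00045785, -0.00307394,  0.00151898, -0.00148984,
        0.00075459]), 'effort': array([ 4.31338515e-05, -3.93678832e+01, -3.70174992e+01, -1.40791076e-04,
        7.00020013e-03, -5.83459084e-06]), 'tool_pos': array([0.26688752, 0.56444908, 0.23004653]), 'tool_rot': array([-0.68814785, -3.06455053,  0.00308156]), 'contact_force': array([ 0.03087039,  0.40664748, -0.2007288 ]), 'wrist_torque': array([-0.00648503,  0.05684949, -0.01173643]), 'opening': 0.08511750948229413} 0.0187
top {'fx': 347.676, 'fy': 347.676, 'cx': 258.453, 'cy': 190.91, 'k1': -0.006, 'R': [[-0.011, -1.0, 0.013], [-0.987, 0.009, -0.162], [0.162, -0.015, -0.987]], 't': [0.004, 0.53, 1.067]}
cap 0.75 [197.3, 174.2, 29.9, 17.7] [213.8 183.7] [array([213.7, 183.7]), array([ 6.2, 27.4]), np.float64(66.4)]
cork_block 0.69 [252.0, 176.0, 91.0, 40.3] [288.4 196.3] [array([294.3, 195.5]), array([35.6, 88.7]), np.float64(83.4)]
vise 0.93 [249.1, 171.5, 93.0, 47.4
[... 723 characters left out ...]
)]
cork_block 0.87 [276.7, 193.8, 49.8, 39.7] [301.5 216.3] [array([301.9, 212.9]), array([23.3, 42.6]), np.float64(55.8)]
vise 0.63 [295.3, 224.7, 50.1, 28.8] [323.6 235. ] [array([321.1, 237.1]), array([ 5.8, 53.8]), np.float64(56.3)]
jaw 0.82 [226.0, 179.8, 24.8, 39.4] [238.7 200.4] [array([237.4, 198.8]), array([36.4, 20.7]), np.float64(70.2)]
jaw_grip 0.66 [226.7, 179.2, 23.3, 37.1] [238.6 200.6] [array([237.4, 198.9]), array([36.1, 20.5]), np.float64(70.8)]
tweezers 0.73 [183.2, 241.7, 49.0, 15.6] [198.  252.6] [array([206.7, 249.6]), array([ 3.5, 50.3]), np.float64(72.4)]
punch 0.56 [296.1, 222.6, 48.5, 31.2] [323.8 234.9] [array([320.9, 237.1]), array([ 6.1, 55.2]), np.float64(57.3)]
```

View pics/ab.png

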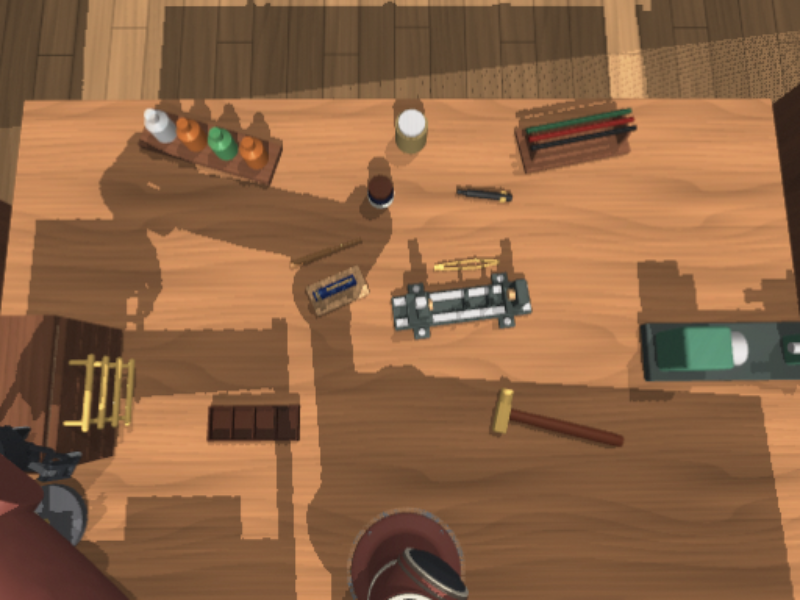

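View pics/b.png

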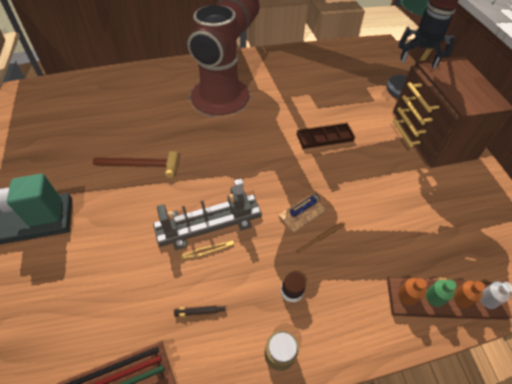

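The top view shows the cap at (214,184) on its block and the vise to the right of it. The jaw handle is at (268,197) and the back jaw at about (332,186), so it closes roughly toward world −y. Next I'll compute positions.

Run:
```python
from h import *
ctrl.get_image('top');ctrl.get_image('scene')
def tri(p,q):
    (o1,d1),(o2,d2)=ray('top',*p),ray('scene',*q)
    A=np.stack([d1,-d2],1);s=np.linalg.lstsq(A,o2-o1,rcond=None)[0]
    return o1+d1*s[0],o2+d2*s[1]
print('cap top z52',at_z('top',213.7,183.7,.052),'scene',at_z('scene',304.1,204.7,.05))
e=np.array([np.cos(np.radians(23.6)),-np.sin(np.radians(23.6))])*12
a,b=at_z('top',*(np.array([213.7,183.7])+e),.05),at_z('top',*(np.array([213.7,183.7])-e),.05)
d=a-b;print('cap yaw',np.degrees(np.arctan2(d[1],d[0])))
# vise axis: bed corners from mask of top
m=ctrl.outline_of('top','vise')[0]['mask'].astype(np.uint8)
print(cv2.minAreaRect(np.argwhere(m)[:,::-1].astype(np.float32)))
for l in('jaw','jaw_grip'):
    o=ctrl.outline_of('scene',l)[0];mm=o['mask'];p=np.argwhere(mm);top=p[p[:,0]<p[:,0].min()+6].mean(0)[::-1]
    print(l,top,at_z('scene',*top,.138))
    print(at_z('top',268,196.6,.07))
im=ctrl.get_image('top')[160:230,185:350];im=cv2.resize(im,None,fx=4.8,fy=4.8,interpolation=cv2.INTER_CUBIC)
cv2.imwrite('pics/c.png',im[:,:,::-1])
```

```text
cap top z52 [0.55328602 0.14034723 0.052     ] scene [0.55918727 0.14010287 0.05      ]
cap yaw -66.33257273326836
((294.669921875, 194.47836303710938), (36.469451904296875, 89.55036926269531), 82.7468032836914)
jaw [238.06666667 181.95555556] [ 0.51279382 -0.02958347  0.138     ]
[ 0.50772327 -0.03062892  0.07      ]Traceback (most recent call last):
  File "<stdin>", line 15, in <module>
IndexError: list index out of range
```

```bash
cat >> h.py <<'E'
def rel(target,yaw_x=None,quiet=False):
    """shift (mm, tool axes) and turn to bring TCP to target, with tool x along yaw_x (deg, mod 180)"""
    ob=ctrl.get_obs();Rm=R.from_rotvec(ob['tool_rot']).as_matrix()
    s=Rm.T@(np.array(target)-ob['tool_pos'])*1000
    t=0
    if yaw_x is not None:
        cur=np.degrees(np.arctan2(Rm[1,0],Rm[0,0]))
        t=-((yaw_x-cur+90)%180-90)   # tool z down: world yaw + => tool turn -
    print('shift',np.round(s,1),'turn rad',round(np.radians(t),3),'pos',np.round(ob['tool_pos'],4),'q6',round(ob['q'][5],2))
    return s,t
E
python3 - <<'E'
from h import *
print(R.from_rotvec(ctrl.get_obs()['tool_rot']).as_matrix().round(3))
print(proj('top',[ctrl.get_obs()['tool_pos']]))
rel([.556,.14,.20],-66.3)
rel([.267,.565,.30])
im=ctrl.get_image('top')[160:230,185:350];im=cv2.resize(im,None,fx=4.8,fy=4.8,interpolation=cv2.INTER_CUBIC)
cv2.imwrite('pics/c.png',im[:,:,::-1])
E
```

```text
[[-0.904  0.428 -0.   ]
 [ 0.428  0.904  0.   ]
 [ 0.     0.    -1.   ]]
[[ 35.87422297 283.78778395]]
shift [-442.8 -260.7   31.3] turn rad 0.715 pos [0.2672 0.565  0.2313] q6 -0.12
shift [  0.2  -0.1 -68.7] turn rad 0.0 pos [0.2672 0.565  0.2313] q6 -0.12
```

View pics/c.png

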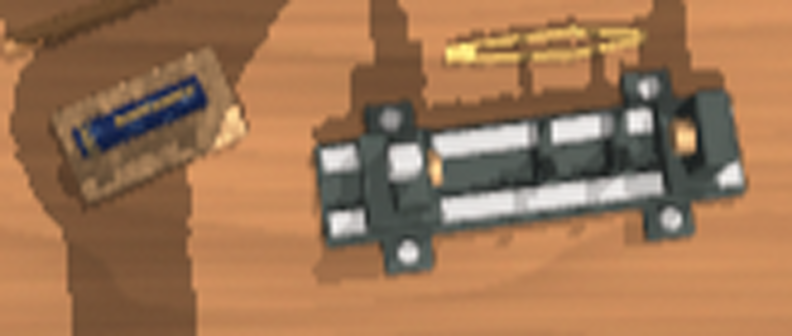

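The crop shows the cap clear of obstructions on the block. The jaw is on the left, the two yokes are at crop px ≈(540,155) and (625,150), and the back pad is at about (685,135).

```bash
python3 -m creep '[[0,0,0,-60,0],[0,0,0,-60,0],[0,-443,-261,-60,0.715],[0,-443,-261,-60,0.715],[0,-443,-261,-60,0.715],[0,-443,-261,-60,0.715],[0,-443,-261,-60,0.715],[0,-443,-261,-60,0.715],[0,-443,-261,-60,0.715],[0,-443,-261,-60,0.715],[0,-443,-261,-60,0.715],[0,-443,-261,-60,0.715]]'; python3 -c "
from h import *
rel([.556,.14,.20],-66.3)"
```

```text
t: 2.1
tool_pos: [0.5021, 0.2184, 0.2917]
tool_rot: [1.717, 2.63, 0.001]
contact_force: [1.4, 0.9, -0.3]
opening: 0.0859
shift [-93.5  17.7  91.7] turn rad 0.0 pos [0.5021 0.2184 0.2917] q6 -0.14
```

```bash
python3 -m creep '[[0,-93,18,92,0],[0,-93,18,92,0],[0,-93,18,92,0],[0,-93,18,92,0],[0,-93,18,92,0],[0,-93,18,92,0]]'
python3 - <<'E'
from h import *
c=ctrl.calibration('wrist'); im=save('wrist','d.png')
print({k:np.round(v,3).tolist() for k,v in c.items()})
for l in('cap','cork_block'):
  for o in ctrl.outline_of('wrist',l)[:2]:
    pts=np.argwhere(o['mask'])[:,::-1].astype(np.float32);r=cv2.minAreaRect(pts);print(l,o['conf'],r)
    b=cv2.boxPoints(r);w=np.array([at_z('wrist',*p,.05,c) for p in b]);print(w.round(4))
    mu=at_z('wrist',*r[0],.05,c);print('ctr',mu)
rel([.556,.14,.1],-66.3)
E
```

```text
t: 2.6
tool_pos: [0.5552, 0.1426, 0.1996]
tool_rot: [-1.718, -2.63, -0.0]
contact_force: [0.2, -0.1, 1.1]
opening: 0.0853
{'fx': 313.746, 'fy': 313.746, 'cx': 258.88, 'cy': 193.025, 'k1': -0.029, 'R': [[0.916, 0.401, 0.001], [0.378, -0.867, 0.325], [0.131, -0.298, -0.946]], 't': [-0.565, -0.119, 0.321]}
cap 0.73 ((258.5, 177.5), (93.0, 25.0), 90.0)
[[0.5264 0.1777 0.05  ]
 [0.5476 0.187  0.05  ]
 [0.5864 0.101  0.05  ]
 [0.563  0.0908 0.05  ]]
ctr [0.55491305 0.14125789 0.05      ]
cap 0.29 ((180.60000610351562, 290.70001220703125), (129.6919403076172, 88.9955062866211), 63.43495178222656)
[[ 0.4449  0.0026  0.05  ]
 [ 0.5076  0.0801  0.05  ]
 [ 0.6187 -0.0314  0.05  ]
 [ 0.5526 -0.1287  0.05  ]]
ctr [ 0.52787096 -0.01333629  0.05      ]
cork_block 0.87 ((258.5, 168.5), (107.0, 63.0), 90.0)
[[0.5048 0.1841 0.05  ]
 [0.5575 0.2071 0.05  ]
 [0.6033 0.1108 0.05  ]
 [0.5443 0.0851 0.05  ]]
ctr [0.55130664 0.14951562 0.05      ]
cork_block 0.35 ((335.7756652832031, 173.9253692626953), (15.75180435180664, 141.40557861328125), 10.105035781860352)
[[0.6379 0.1007 0.05  ]
 [0.5947 0.2351 0.05  ]
 [0.6087 0.2387 0.05  ]
 [0.6543 0.1043 0.05  ]]
ctr [0.62216478 0.17459779 0.05      ]
shift [ -3.4  -1.7 101.7] turn rad 0.002 pos [0.5558 0.1437 0.2017] q6 -0.29
```

View pics/d.png

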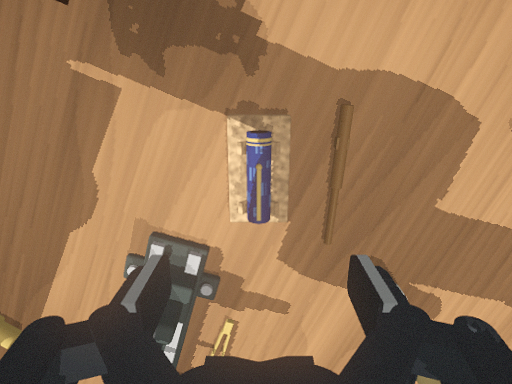

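The wrist view shows the cap spanning (246–271, 131–224), axis in line with the tool x, well between the fingers. The punch is to its right. I'll narrow the fingers and descend part way.

```bash
python3 -m creep '[[125,0,-1,60,0],[125,0,-1,90,0],[125,0,-1,90,0],[125,0,-1,90,0],[125,0,-1,90,0],[125,0,-1,90,0]]' 30
python3 - <<'E'
from h import *
P=[]
for i in range(6):
    ctrl.get_image('wrist');o=ctrl.get_obs();P.append(o['tool_pos'])
print(np.round(P,4))
c=ctrl.calibration('wrist'); im=save('wrist','e.png')
for o in ctrl.outline_of('wrist','cap')[:1]:
    pts=np.argwhere(o['mask'])[:,::-1].astype(np.float32);r=cv2.minAreaRect(pts);print(o['conf'],r)
    print(np.array([at_z('wrist',*p,.044,c) for p in cv2.boxPoints(r)]).round(4))
m=np.mean(P,0);print(proj('wrist',[m],c))
rel([.555,.14,.026],-66.3);print(ctrl.get_obs()['opening'])
E
```

```text
t: 3.25
tool_pos: [0.5564, 0.1427, 0.1129]
tool_rot: [1.714, 2.628, 0.006]
contact_force: [1.1, 0.1, 0.8]
opening: 0.0431
[[0.5566 0.1425 0.113 ]
 [0.5563 0.1424 0.1127]
 [0.556  0.1423 0.1122]
 [0.5557 0.1422 0.1117]
 [0.5553 0.1421 0.1111]
 [0.555  0.142  0.1106]]
0.94 ((258.5, 210.0), (126.0, 35.0), 90.0)
[[0.5258 0.1776 0.044 ]
 [0.5475 0.1871 0.044 ]
 [0.5887 0.0973 0.044 ]
 [0.5637 0.0864 0.044 ]]
[[261.67727773 257.01512948]]
shift [-2.  -0.4 83.8] turn rad 0.0 pos [0.5545 0.142  0.1098] q6 -0.29
0.04358669510624337
```

View pics/e.png

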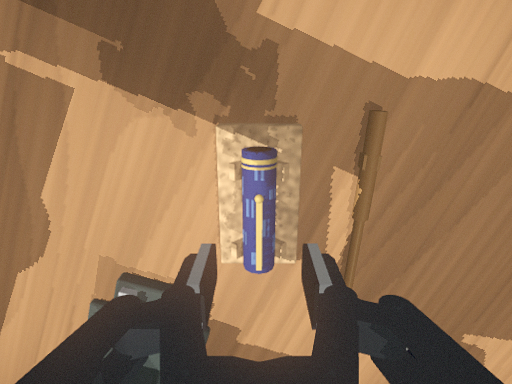

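Cap centred between the fingers at (258,210). Descend and grip.

```bash
python3 -m creep '[[125,-4,0,40,0],[125,-4,0,70,0],[125,-4,0,82,0],[125,-4,0,82,0],[125,-4,0,82,0],[125,-4,0,82,0]]' 30
python3 - <<'E'
from h import *
s,t=rel([.556,.1385,.0255],-66.3)
E
```

```text
t: 4.15
tool_pos: [0.5574, 0.1386, 0.0293]
tool_rot: [1.716, 2.629, 0.003]
contact_force: [0.1, -0.4, 0.6]
opening: 0.0439
shift [ 0.5 -1.3  3.8] turn rad 0.0 pos [0.5574 0.1386 0.0293] q6 -0.3
```

```bash
python3 -m creep '[[125,0,0,2,0],[200,0,0,2,0],[200,0,0,2,0],[200,0,0,2,0],[200,0,0,2,0],[200,0,0,2,0],[200,0,0,2,0],[200,0,0,2,0]]' 30;  python3 -m creep '[[200,0,0,-30,0],[200,0,0,-60,0],[200,0,0,-100,0],[200,0,0,-140,0],[200,0,0,-140,0],[200,0,0,-140,0],[200,0,0,-140,0]]'
python3 - <<'E'
from h import *
print(ctrl.get_obs()['contact_force'])
# vise pose from top: fit model projection. bed corners
m=ctrl.get_image('top');o=ctrl.outline_of('top','vise')
print([(x['conf'],x['rect']) for x in o])
j=ctrl.outline_of('scene','jaw') if ctrl.get_image('scene') is not None else 0
print([(x['conf'],x['rect']) for x in j])
c=ctrl.calibration('wrist');save('wrist','f.png')
for l in('cap','vise'):
  print([(x['conf'],x['rect']) for x in ctrl.boxes_of('wrist',l)][:2])
im=ctrl.get_image('top')[160:230,240:350];cv2.imwrite('pics/g.png',cv2.resize(im,None,fx=7,fy=7,interpolation=cv2.INTER_CUBIC)[:,:,::-1])
E
```

```text
t: 4.82
tool_pos: [0.5566, 0.1384, 0.0268]
tool_rot: [1.717, 2.63, 0.001]
contact_force: [-2.9, -0.5, 6.1]
opening: 0.0229
t: 5.4
tool_pos: [0.5557, 0.1383, 0.1652]
tool_rot: [1.717, 2.631, 0.0]
contact_force: [0.5, 0.3, -0.2]
opening: 0.0231
[ 0.48876501  0.34494848 -0.20496272]
[(0.89, [249.6, 171.0, 92.6, 47.0]), (0.68, [260.2, 183.7, 18.8, 26.1])]
[(0.78, [226.3, 177.3, 25.4, 41.3]), (0.72, [153.8, 181.1, 107.6, 70.8])]
[(0.77, [229.2, 173.4, 61.4, 187.8])]
[(0.77, [111.3, 244.7, 95.1, 139.3])]
```

View pics/f.png

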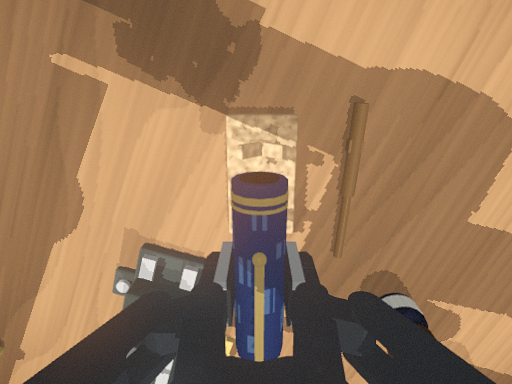

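The cap is gripped and off the block (opening 23 mm). Now I'll locate the vise from its lugs and pads in the earlier top crop.

Run:
```python
from h import *
f=lambda x,y,z:at_z('top',185+(x+.5)/4.8-.5,160+(y+.5)/4.8-.5,z)
L=[f(*p,.024) for p in((390,118),(408,252),(648,87),(672,218))]
print(np.round(L,4)); mid=np.mean(L,0)
d=(L[2]+L[3]-L[0]-L[1])[:2];yaw=np.arctan2(d[1],d[0]);u=d/np.linalg.norm(d);print('yaw lugs',np.degrees(yaw),'mid',mid,'org',mid[:2]+u*.030)
a,b=f(437,168,.078),f(686,136,.078);d2=(b-a)[:2];print('pads',a,b,np.linalg.norm(d2),'yaw',np.degrees(np.arctan2(d2[1],d2[0])))
org=b[:2]-u*.052;print('org from back pad',org)
# moment-based bed fit: silhouette IoU with both cameras
def box(x0,x1,y0,y1,z0,z1): return np.array([[x,y,z] for x in(x0,x1) for y in(y0,y1) for z in(z0,z1)])
M={}
ctrl.get_image('top');ctrl.get_image('scene')
for cam in('top','scene'):
    for o in ctrl.outline_of(cam,'vise'):
        print(cam,o['conf'],o['rect'])
        if o['rect'][2]>80 and cam not in M: M[cam]=o['mask']
def sil(cam,p):
    x,y,w,s=p;im=np.zeros((384,512),np.uint8);c=ctrl.calibration(cam)
    js=-.105+s
    for B in[box(-.175,.115,-.036,.036,0,.024),box(.06,.084,-.025,.025,0,.102),box(js-.037,js-.008,-.025,.025,0,.096),box(js-.035,js-.015,-.008,.008,.09,.14),box(-.029,-.021,-.0175,.0175,0,.083),box(.021,.029,-.0175,.0175,0,.083),box(-.118,-.096,-.052,.052,0,.012),box(.044,.066,-.052,.052,0,.012)]:
        W=B.copy();W[:,0]=x+B[:,0]*np.cos(w)-B[:,1]*np.sin(w);W[:,1]=y+B[:,0]*np.sin(w)+B[:,1]*np.cos(w)
        cv2.fillConvexPoly(im,cv2.convexHull(np.round(proj(cam,W,c)*16).astype(np.int32)),1,shift=4)
    return im>0
def cost(p): return -sum((sil(k,p)&M[k]).sum()/(sil(k,p)|M[k]).sum() for k in M)
from scipy.optimize import minimize
o=mid[:2]+u*.03;p0=[o[0],o[1],yaw,.01]
S=np.array([p0]+[np.array(p0)+np.eye(4)[i]*[.008,.008,.05,.006][i] for i in range(4)])
r=minimize(cost,p0,method='Nelder-Mead',options=dict(initial_simplex=S,maxiter=150));print(list(M),r.x,np.degrees(r.x[2]),r.fun,cost(p0))
```

```text
[[ 0.5554 -0.0262  0.024 ]
 [ 0.464  -0.037   0.024 ]
 [ 0.5755 -0.2028  0.024 ]
 [ 0.4853 -0.2155  0.024 ]]
yaw lugs -83.36722732968563 mid [ 0.52003589 -0.12037471  0.024     ] org [ 0.52350105 -0.15017392]
pads [ 0.51256575 -0.05400943  0.078     ] [ 0.53205926 -0.21563234  0.078     ] 0.16279423097073795 yaw -83.12271371237806
org from back pad [ 0.52605298 -0.16398038]
top 0.77 [250.0, 172.6, 89.7, 46.5]
scene 0.66 [151.5, 177.7, 111.6, 72.9]
['top', 'scene'] [ 0.52587677 -0.14875723 -1.45068218  0.01082441] -83.11796607975036 -1.5180548032958372 -1.5006999498227427
```

View pics/g.png

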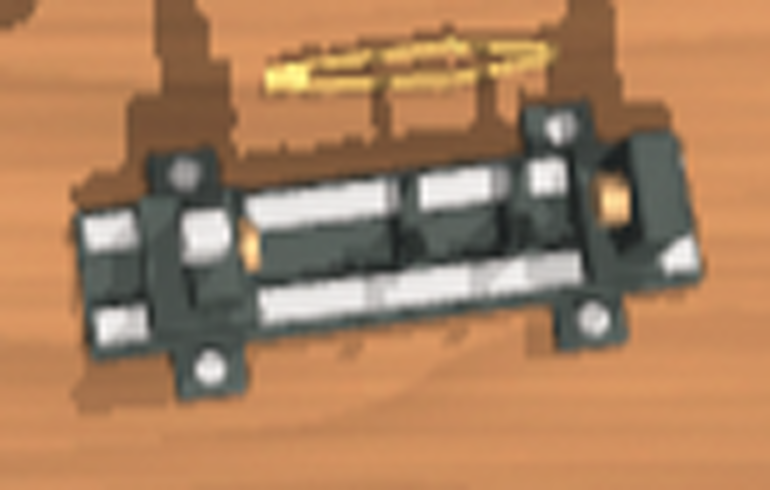

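Crop g shows pads at (250,245) and (612,198) and the yokes at x≈400 and 510. The estimates of the vise origin differ by about 1 cm in y, so I'll take a closer wrist view from past the back jaw.

Run:
```python
from h import *
f=lambda x,y,z:at_z('top',240+(x+.5)/7-.5,160+(y+.5)/7-.5,z)
print(f(454,215,.06),f(454,215,.08)); rel([.535,-.242,.25],-83.1)
```

```text
[ 0.52825873 -0.14621874  0.06      ] [ 0.52497172 -0.14322888  0.08      ]
shift [-339.8 -172.1  -84.8] turn rad 0.294 pos [0.5559 0.1383 0.1652] q6 -0.3
```

```bash
python3 -m creep '[[200,0,0,-40,0],[200,0,0,-80,0],[200,-340,-172,-85,0.294],[200,-340,-172,-85,0.294],[200,-340,-172,-85,0.294],[200,-340,-172,-85,0.294],[200,-340,-172,-85,0.294],[200,-340,-172,-85,0.294],[200,-340,-172,-85,0.294],[200,-340,-172,-85,0.294],[200,-340,-172,-85,0.294],[200,-340,-172,-85,0.294]]';  python3 -m creep '[[200,0,0,0,0],[200,0,0,0,0],[200,0,0,0,0],[200,0,0,0,0]]'
python3 - <<'E'
from h import *
rel([.535,-.242,.25],-83.1)
import pickle
c=ctrl.calibration('wrist');im=save('wrist','i.png');pickle.dump(c,open('ci.pkl','wb'))
for l in('vise','jaw','jaw_grip'): print(l,[(x['conf'],x['rect']) for x in ctrl.boxes_of('wrist',l)][:2])
def V(x,y,z,o=(.5245,-.150),w=np.radians(-83.1)): return [o[0]+x*np.cos(w)-y*np.sin(w),o[1]+x*np.sin(w)+y*np.cos(w),z]
pts=[V(a,b,z) for a in(-.175,.115) for b in(-.036,.036) for z in(.024,)]+[V(a,b,.083) for a in(-.029,-.021,.021,.029) for b in(-.0175,.0175)]
for p in proj('wrist',pts,c): cv2.circle(im,tuple(int(round(q)) for q in p),2,(255,0,0),-1)
cv2.imwrite('pics/i2.png',cv2.resize(im[:,:,::-1],(800,600),interpolation=cv2.INTER_CUBIC))
E
```

```text
t: 7.0
tool_pos: [0.5342, -0.2479, 0.2505]
tool_rot: [2.09, 2.343, -0.003]
contact_force: [-1.0, 0.8, -0.2]
opening: 0.0232
t: 7.33
tool_pos: [0.5355, -0.2406, 0.2503]
tool_rot: [-2.082, -2.353, -0.0]
contact_force: [-0.0, -0.4, 0.3]
opening: 0.023
shift [-1.4 -0.7  0.3] turn rad 0.002 pos [ 0.5355 -0.2406  0.2503] q6 -0.67
vise [(0.96, [210.1, 1.2, 99.4, 178.5])]
jaw []
jaw_grip []
```

View pics/i2.png

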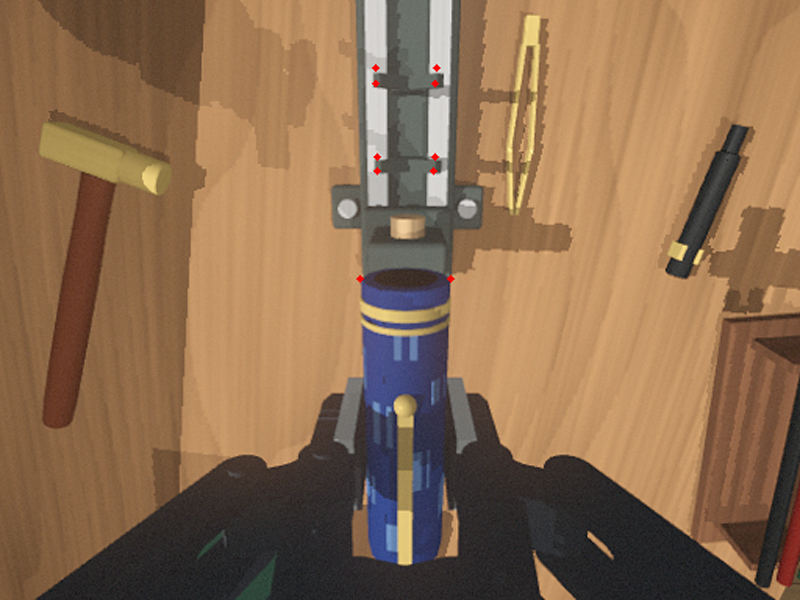

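The wrist view matches the model: yoke tops are centred at about (408,80) and (408,165), against predictions of (406,76) and (406,164). The vise origin is therefore ≈(0.5257, −0.151) with yaw −83.1°.

Run:
```python
from h import *
rel([.5251,-.146,.12],-83.1)
```

```text
shift [ 95.7   1.2 130.4] turn rad 0.001 pos [ 0.5354 -0.2411  0.2504] q6 -0.67
```

```bash
python3 -m creep '[[200,30,1,0,0],[200,60,1,30,0],[200,90,1,60,0],[200,96,1,90,0],[200,96,1,120,0],[200,96,1,130,0],[200,96,1,130,0],[200,96,1,130,0],[200,96,1,130,0],[200,96,1,130,0],[200,96,1,130,0]]'
python3 - <<'E'
from h import *
im=save('scene','k0.png')[150:270,130:290];cv2.imwrite('pics/k.png',cv2.resize(im,None,fx=4.5,fy=4.5,interpolation=cv2.INTER_CUBIC)[:,:,::-1])
rel([.5251,-.146,.061],-83.1)
E
```

```text
t: 8.45
tool_pos: [0.526, -0.1476, 0.1226]
tool_rot: [2.082, 2.347, 0.002]
contact_force: [-0.6, 0.1, -0.5]
opening: 0.023
shift [ 1.6 -0.6 61.2] turn rad -0.001 pos [ 0.5257 -0.1475  0.1222] q6 -0.53
```

View pics/k.png

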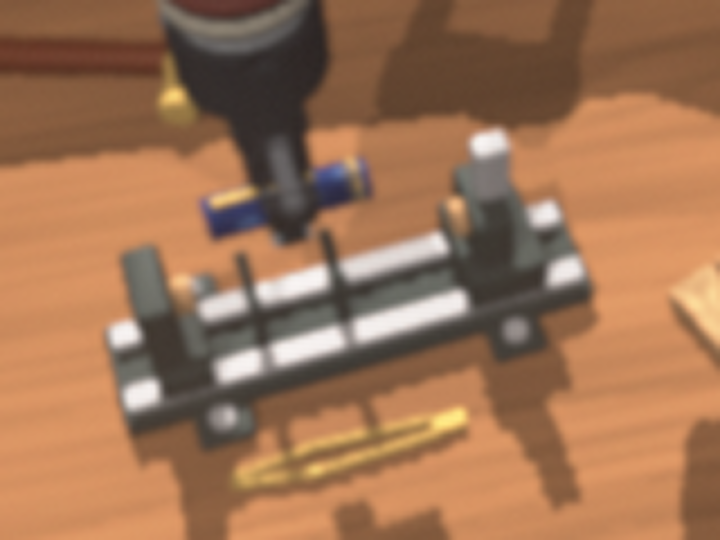

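The crop shows the cap directly above and in line with the cradle, with the fingers (290,220) between the two yokes (245 and 335). Descend.

```bash
python3 -m creep '[[200,0,0,20,0],[200,0,0,40,0],[200,0,0,52,0],[200,0,0,55,0],[200,0,0,55,0],[200,0,0,57,0],[200,0,0,57,0],[200,0,0,57,0],[200,0,0,57,0]]'; python3 -m creep '[[200,0,0,2,0],[200,0,0,2,0],[200,0,0,2,0],[200,0,0,2,0]]'
```

```text
t: 9.25
tool_pos: [0.5252, -0.147, 0.0642]
tool_rot: [2.083, 2.35, 0.001]
contact_force: [0.5, 0.2, -0.4]
opening: 0.0226
t: 9.58
tool_pos: [0.5251, -0.1469, 0.0617]
tool_rot: [2.084, 2.35, 0.001]
contact_force: [0.8, 0.0, 0.7]
opening: 0.0228
```

```bash
python3 -m creep '[[200,0,0,1,0],[200,0,0,1,0],[200,0,0,1,0],[200,0,0,1,0]]'; python3 -m creep '[[200,0,0,1,0],[200,0,0,1,0],[200,0,0,1,0],[200,0,0,1,0]]'
```

```text
t: 9.92
tool_pos: [0.5256, -0.1469, 0.0611]
tool_rot: [2.083, 2.349, 0.002]
contact_force: [2.2, 0.7, 3.7]
opening: 0.0231
t: 10.25
tool_pos: [0.5258, -0.147, 0.0607]
tool_rot: [2.083, 2.349, 0.002]
contact_force: [1.4, 1.0, 7.7]
opening: 0.0229
```

Seated (rising contact force at the expected height). Release and lift.

```bash
python3 -m creep '[[200,0,0,-1,0],[130,0,0,-1,0],[130,0,0,-1,0],[130,0,0,-1,0],[130,0,0,-1,0],[130,0,0,-20,0],[130,0,0,-50,0],[130,0,0,-90,0],[130,0,0,-120,0],[130,0,0,-140,0],[130,0,0,-140,0],[130,0,0,-140,0]]'
python3 - <<'E'
from h import *
im=save('scene','l0.png')[150:270,130:290];cv2.imwrite('pics/l.png',cv2.resize(im,None,fx=4.5,fy=4.5,interpolation=cv2.INTER_CUBIC)[:,:,::-1])
o=(.5257,-.151);u=np.array([.120,-.993])
for s in(0.005,.01,.015):
    print(s,np.round([*(o+u*(-.130+s)),.125],4),proj('scene',[[*(o+u*(-.130+s)),.14]]))
rel([*(o+u*(-.20)),.20],-83.1)
c=ctrl.calibration('wrist');im=save('wrist','m.png')
for l in('cap','jaw_grip','jaw','vise'): print(l,[(x['conf'],x['rect']) for x in ctrl.boxes_of('wrist',l)][:2])
for l in('jaw','jaw_grip','cap'):
  ctrl.get_image('scene');print(l,[(x['conf'],x['rect']) for x in ctrl.boxes_of('scene',l)][:2])
E
```

```text
t: 11.25
tool_pos: [0.5251, -0.147, 0.2003]
tool_rot: [2.083, 2.349, 0.001]
contact_force: [-1.5, 0.1, -0.6]
opening: 0.0419
0.005 [ 0.5107 -0.0269  0.125 ] [[238.95146516 180.62895842]]
0.01 [ 0.5113 -0.0318  0.125 ] [[237.04032517 181.15140117]]
0.015 [ 0.5119 -0.0368  0.125 ] [[235.12480248 181.67513276]]
shift [195.5   0.9  -1.6] turn rad -0.001 pos [ 0.5242 -0.1466  0.1983] q6 -0.53
cap [(0.72, [247.4, 133.8, 28.5, 101.9])]
jaw_grip [(0.88, [221.4, 7.1, 78.5, 72.2])]
jaw [(0.69, [224.0, 8.4, 79.3, 68.9]), (0.28, [202.7, 0.0, 120.3, 265.1])]
vise [(0.6, [201.3, 1.2, 122.2, 264.9]), (0.41, [12.4, 168.4, 92.7, 185.2])]
jaw [(0.88, [225.7, 179.8, 26.6, 38.5])]
jaw_grip [(0.97, [228.8, 180.7, 25.9, 34.4])]
cap [(0.73, [294.6, 122.8, 62.1, 28.3]), (0.55, [184.2, 203.6, 30.1, 15.4])]
```

View pics/m.png

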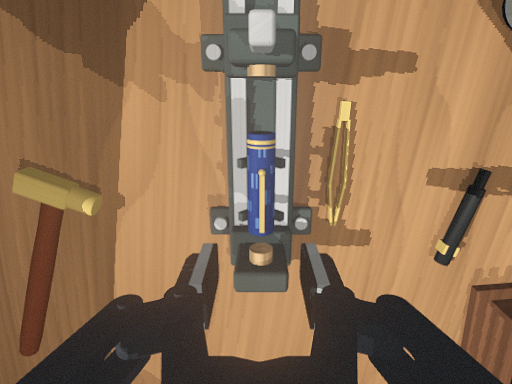

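The wrist view shows the cap lying straight in both yokes (248–275, 133–235), clear of both pads. The jaw's handle top is at about (262,25).

Run:
```python
from h import *
c=ctrl.calibration('wrist');o=np.array([.5257,-.151]);u=np.array([.120,-.993]);n=np.array([.993,.120])
def vf(px,z):
    p=at_z('wrist',*px,z,c);print(px,p.round(4),'vise x %.1f y %.1f'%tuple(1000*np.array([(p[:2]-o)@u,(p[:2]-o)@n])));return p
vf((262,10),.14);vf((262,41),.14);h=vf((262,25.5),.14)
vf((261,76),.078);vf((261,134),.085);vf((261,235),.078);vf((261,247),.078)
vf((262,162),.083);vf((262,214),.083)
j=ctrl.outline_of('scene','jaw_grip')
rel([*h[:2],.106],-83.1); rel([*h[:2],.17],-83.1)
```

```text
(262, 10) [ 0.5111 -0.0224  0.14  ] vise x -129.4 y 1.0
(262, 41) [ 0.5131 -0.0387  0.14  ] vise x -113.0 y 1.0
(262, 25.5) [ 0.5121 -0.0305  0.14  ] vise x -121.3 y 1.0
(261, 76) [ 0.5152 -0.0564  0.078 ] vise x -95.2 y 0.9
(261, 134) [ 0.5205 -0.1009  0.085 ] vise x -50.4 y 0.9
(261, 235) [ 0.532  -0.1951  0.078 ] vise x 44.6 y 1.0
(261, 247) [ 0.5335 -0.2077  0.078 ] vise x 57.2 y 1.0
(262, 162) [ 0.5242 -0.1245  0.083 ] vise x -26.5 y 1.7
(262, 214) [ 0.53   -0.1718  0.083 ] vise x 21.2 y 1.8
shift [116.9   1.5  93.2] turn rad -0.0 pos [ 0.5247 -0.1467  0.1992] q6 -0.53
shift [116.9   1.5  29.2] turn rad -0.0 pos [ 0.5247 -0.1467  0.1992] q6 -0.53
```

```bash
python3 -m creep '[[130,35,1,0,0],[130,70,1,0,0],[130,105,1,0,0],[130,117,1,0,0],[130,117,1,20,0],[130,117,1,40,0],[130,117,1,40,0],[130,117,1,40,0],[130,117,1,40,0],[130,117,1,40,0],[130,117,1,40,0]]'
python3 - <<'E'
from h import *
c=ctrl.calibration('wrist');save('wrist','n.png')
print([(x['conf'],x['rect']) for x in ctrl.boxes_of('wrist','jaw_grip')][:2])
print(proj('wrist',[[.5121,-.0305,.14]],c)); rel([.5121,-.0305,.106],-83.1)
E
```

```text
t: 12.82
tool_pos: [0.5126, -0.0309, 0.1608]
tool_rot: [2.083, 2.348, 0.002]
contact_force: [0.3, -0.8, 0.8]
opening: 0.0415
[(0.79, [218.4, 156.0, 76.8, 93.9])]
[[258.95255811 236.18975147]]
shift [ 0.3 -0.3 54.4] turn rad -0.001 pos [ 0.5123 -0.0308  0.1604] q6 -0.32
```

View pics/n.png

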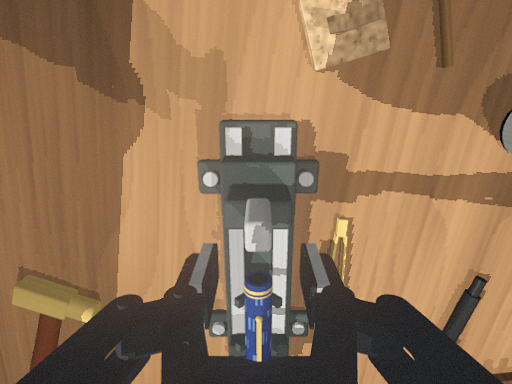

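The handle's top face is around (259,236), exactly where predicted and centred between the fingers. Descend and grip it.

```bash
python3 -m creep '[[130,0,0,20,0],[130,0,0,40,0],[130,0,0,54,0],[130,0,0,54,0],[130,0,0,54,0],[130,0,0,54,0],[220,0,0,54,0],[220,0,0,54,0],[220,0,0,54,0],[220,0,0,54,0],[220,0,0,54,0],[220,0,0,54,0]]' 70; python3 -m creep '[[220,0,0,0,0],[220,0,0,0,0],[220,0,0,0,0]]'
```

```text
t: 13.92
tool_pos: [0.512, -0.0307, 0.107]
tool_rot: [2.084, 2.35, -0.0]
contact_force: [-3.7, 0.4, 5.6]
opening: 0.015
t: 14.17
tool_pos: [0.512, -0.0307, 0.107]
tool_rot: [2.084, 2.35, -0.0]
contact_force: [-3.9, 0.6, 5.4]
opening: 0.0153
```

```bash
python3 -m creep '[[220,-3,0,0,0],[220,-6,0,0,0],[220,-9,0,0,0],[220,-12,0,0,0],[220,-15,0,0,0],[220,-18,0,0,0],[220,-21,0,0,0],[220,-24,0,0,0],[220,-27,0,0,0],[220,-30,0,0,0],[220,-32,0,0,0],[220,-34,0,0,0]]'; python3 -m creep '[[220,-1,0,0,0],[220,-2,0,0,0],[220,-3,0,0,0],[220,-4,0,0,0],[220,-5,0,0,0],[220,-6,0,0,0]]';python3 -c "
from h import *
ctrl.get_image('wrist');ctrl.get_image('wrist');print(ctrl.get_obs()['tool_pos'],ctrl.get_obs()['contact_force'])"
```

```text
t: 15.17
tool_pos: [0.5158, -0.0626, 0.107]
tool_rot: [-2.082, -2.349, -0.004]
contact_force: [-4.8, 7.4, 8.0]
opening: 0.0154
t: 15.67
tool_pos: [0.5165, -0.0685, 0.107]
tool_rot: [-2.082, -2.349, -0.004]
contact_force: [-5.0, 8.1, 7.2]
opening: 0.0152
[ 0.51652501 -0.06873556  0.10696064] [-5.32240805  6.66066176  8.02815186]
```

Drag in free travel ≈8 N along the slide. Keep going in smaller steps, watching force.

```bash
python3 -m creep '[[220,-2,0,0,0],[220,-4,0,0,0],[220,-6,0,0,0],[220,-8,0,0,0],[220,-9,0,0,0],[220,-10,0,0,0]]' | egrep 'pos|force'; for i in 1 2; do python3 -m creep '[[220,-0.5,0,0,0],[220,-1,0,0,0]]'| egrep 'pos|force'; done
```

```text
tool_pos: [0.5177, -0.0784, 0.107]
contact_force: [-4.8, 8.0, 7.6]
tool_pos: [0.5178, -0.0794, 0.107]
contact_force: [-5.1, 7.7, 7.5]
tool_pos: [0.5179, -0.0804, 0.107]
contact_force: [-5.1, 7.3, 7.9]
```

```bash
for i in 1 2 3 ; do python3 -m creep '[[220,-0.5,0,0,0],[220,-1,0,0,0]]'| egrep 'pos|force'; done
```

```text
tool_pos: [0.518, -0.0813, 0.107]
contact_force: [-5.2, 8.0, 8.0]
tool_pos: [0.5182, -0.0823, 0.107]
contact_force: [-5.9, 7.3, 7.4]
tool_pos: [0.5183, -0.0833, 0.1069]
contact_force: [-5.5, 7.1, 8.0]
```

Run:
```python
from h import *
im=save('scene','p0.png')[170:260,140:270];cv2.imwrite('pics/p.png',cv2.resize(im,None,fx=6,fy=6,interpolation=cv2.INTER_CUBIC)[:,:,::-1])
```

```text
(no output)
```

View pics/p.png

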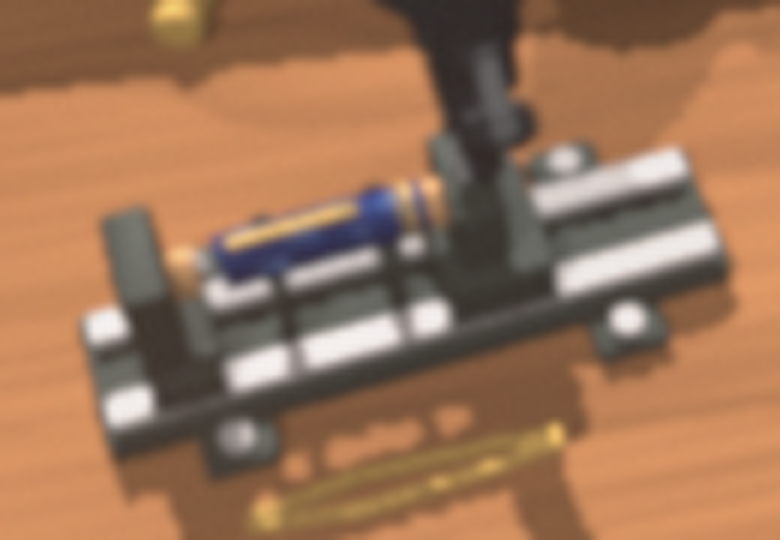

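The jaw pad now touches the cap at (430,200). The gap to the back pad, at about (195–215,265), is around 6–8 mm. That was the 12th picture, so from here I go by force.

```bash
for i in 1 2 3 4; do python3 -m creep '[[220,-0.5,0,0,0],[220,-1,0,0,0]]'| egrep 'pos|force'; done
```

```text
tool_pos: [0.5184, -0.0843, 0.1069]
contact_force: [-4.7, 8.6, 7.4]
tool_pos: [0.5185, -0.0853, 0.107]
contact_force: [-4.5, 8.3, 7.6]
tool_pos: [0.5186, -0.0863, 0.1069]
contact_force: [-6.0, 8.1, 8.1]
tool_pos: [0.5188, -0.0873, 0.107]
contact_force: [-4.9, 8.7, 7.9]
```

```bash
for i in 1 2; do python3 -m creep '[[220,-0.5,0,0,0],[220,-1,0,0,0]]'| egrep 'pos|force'; done
```

```text
tool_pos: [0.5189, -0.0883, 0.107]
contact_force: [-5.3, 6.8, 8.4]
tool_pos: [0.519, -0.0893, 0.1069]
contact_force: [-4.8, 6.6, 8.5]
```

```bash
for i in 1 2; do python3 -m creep '[[220,-0.5,0,0,0],[220,-1,0,0,0]]'| egrep 'pos|force'; done
```

```text
tool_pos: [0.5191, -0.0903, 0.107]
contact_force: [-4.9, 8.3, 8.3]
tool_pos: [0.5192, -0.0912, 0.1069]
contact_force: [-5.8, 8.1, 7.4]
```

```bash
for i in 1 2; do python3 -m creep '[[220,-0.5,0,0,0],[220,-1,0,0,0]]'| egrep 'pos|force'; done
```

```text
tool_pos: [0.5193, -0.0922, 0.107]
contact_force: [-4.8, 8.1, 8.4]
tool_pos: [0.5194, -0.0929, 0.1069]
contact_force: [-5.7, 9.6, 8.5]
```

```bash
python3 -m creep '[[220,-0.25,0,0,0],[220,-0.5,0,0,0],[220,-0.5,0,0,0]]'| egrep 'pos|force'
```

```text
tool_pos: [0.5194, -0.0932, 0.1069]
contact_force: [-6.2, 10.9, 8.6]
```

Rising: squeeze ≈3 N over the drag. Another half millimetre at a time.

```bash
python3 -m creep '[[220,-0.25,0,0,0],[220,-0.5,0,0,0],[220,-0.5,0,0,0]]'| egrep 'pos|force'
```

```text
tool_pos: [0.5195, -0.0934, 0.1069]
contact_force: [-6.4, 11.3, 9.8]
```

```bash
python3 -m creep '[[220,-0.25,0,0,0],[220,-0.5,0,0,0],[220,-0.5,0,0,0]]'| egrep 'pos|force'
```

```text
tool_pos: [0.5195, -0.0937, 0.107]
contact_force: [-6.4, 12.3, 9.2]
```

Squeeze ≈4.6 N; aim for ≈6.5–7 (below the ~8 N the slide holds).

```bash
python3 -m creep '[[220,-0.25,0,0,0],[220,-0.5,0,0,0],[220,-0.75,0,0,0],[220,-1,0,0,0],[220,-1,0,0,0],[220,-1,0,0,0]]'| egrep 'pos|force';python3 -m creep '[[220,0,0,0,0],[220,0,0,0,0]]'| egrep 'pos|force'
```

```text
tool_pos: [0.5195, -0.0941, 0.1069]
contact_force: [-7.3, 13.7, 10.4]
tool_pos: [0.5196, -0.0941, 0.107]
contact_force: [-6.6, 13.7, 11.1]
```

Squeeze ≈6.1 N (14.4 N push minus 8.4 N drag; 1.6 mm × 4 N/mm agrees). Take the arm's load off, checking the jaw stays, then open.

```bash
python3 -m creep '[[220,1,0,0,0],[220,2,0,-0.5,0],[220,3,0,-1,0],[220,3.5,0,-1.5,0],[220,3.5,0,-1.5,0],[220,3.5,0,-1.5,0]]'| egrep 'pos|force'
```

```text
tool_pos: [0.5195, -0.0941, 0.1069]
contact_force: [-0.0, 0.2, 0.0]
```

```bash
python3 -m creep '[[190,0,0,0,0],[160,0,0,0,0],[130,0,0,0,0],[130,0,0,0,0],[130,0,0,0,0],[130,0,0,0,0],[130,0,0,-10,0],[130,0,0,-30,0],[130,0,0,-60,0],[130,0,0,-100,0],[130,0,0,-130,0],[130,0,0,-130,0]]'
python3 - <<'E'
from h import *
c=ctrl.calibration('wrist');save('wrist','q.png')
o=np.array([.5257,-.151]);u=np.array([.120,-.993])
for l,z in(('cap',.085),('jaw_grip',.14)):
  for x in ctrl.outline_of('wrist',l)[:2]:
    r=x['rect'];a=[(at_z('wrist',r[0]+r[2]/2,v,z,c)[:2]-o)@u for v in(r[1],r[1]+r[3])];print(l,x['conf'],r,np.round(a,4))
for cam in('scene','top'):
  ctrl.get_image(cam)
  for l in('cap','jaw_grip','tweezers'):print(cam,l,[(x['conf'],x['rect']) for x in ctrl.boxes_of(cam,l)][:2])
print(ctrl.get_obs()['t'],ctrl.get_obs()['contact_force'])
E
```

```text
t: 21.73
tool_pos: [0.523, -0.0951, 0.2465]
tool_rot: [2.075, 2.341, 0.009]
contact_force: [1.6, -0.4, 1.8]
opening: 0.0416
cap 0.9 [240.5, 195.2, 28.8, 76.2] [-0.031   0.0605]
jaw_grip 0.87 [223.7, 138.5, 59.2, 61.6] [-0.0987 -0.0463]
scene cap [(0.88, [173.7, 205.0, 32.4, 13.5])]
scene jaw_grip [(0.6, [206.4, 185.3, 21.6, 36.8])]
scene tweezers [(0.71, [182.2, 240.4, 50.9, 20.6])]
top cap [(0.52, [302.0, 184.8, 22.4, 12.6])]
top jaw_grip [(0.71, [280.0, 186.0, 17.1, 16.4])]
top tweezers [(0.62, [133.7, 257.7, 59.6, 24.0]), (0.3, [233.0, 112.4, 18.9, 20.7])]
22.2833 [ 0.02820718 -0.60090403  0.48991202]
```

```bash
python3 -c "
from h import *
print(ctrl.finish_job())"
```

```text
the job is handed in; nothing more can be done
None
```

I laid the marbled blue cap in the V cradle, let go of it, and closed the jaw until the cap was held end to end between the two cork pads. I handed the job in at about 22 s with the robot clear of everything.

- **Squeeze:** the push rose to about 14.4 N against about 8.4 N of drag, so the cap is squeezed with about 6 N. The back pad's compression (about 1.6 mm at 4 N/mm) gives about 6.4 N, which agrees. The highest squeeze I read was about 6 N, far below 18 N.
- **Holding:** before opening the fingers I took the arm's load off. The wrist force read about 0 and the jaw did not move, so the slide was holding the squeeze by itself.
- **Last look:** after release, the networks found the cap in the cradle with the jaw right against its end. I could not measure the squeeze directly after release; it is inferred from these readings.
- **Disagreements:** the top camera's best tweezers match was far from the vise at low confidence. The scene camera still showed the tweezers beside the vise, in the same place as before, so I took the top match as a false detection. Early estimates of the vise position also differed by about 1 cm, and a closer wrist view settled it.

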